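# Hook the trapped spanner out of the work rest

### The job

The ring spanner has slid into the narrow slot of the grey work rest, behind the cam lever: flip the lever fully open, leave it so, then take the hooked pick from its wooden cradle, put its toe in the spanner's ring and drag the spanner right out (no fingers on the spanner while its ring is in the slot). Stand the pick on the bench, toe down, and lay the spanner flat in the white tray. Leave the other things where they are.

Things in the scene. Friction and masses are not known exactly. Their poses are not given: they have to be found in the camera images.
- rest: Grey slotted work rest fixed to the bench, 240 long x 100 wide x 70 high. Origin on the bench at the middle of the slot's mouth; x points into the slot (block at x 0 to 240), z up. The slot is a tunnel 46 wide, 60 high, its floor the bench itself, closed by an end wall at x = 220, roofed by two 10 thick lips that leave a slit 16 wide along the middle of the top.
- cam (a joint): Angle of the steel cam lever in the slot's mouth (rad): 0 shut, 1.6 fully open (stop), about a level pin across the slot. Shut, its nose (12 wide, 66 long) hangs in the mouth and stops the spanner; pulling on it only shuts it harder. Opening swings the nose into the rest and up, and the handle from lying back over the rest to upright. Friction (0.08 N m) holds it where it is left.
- cam_pin (a point): The pin about which the cam lever turns: 12 behind the mouth, 72 above the bench, in the slot's middle plane.
- cam_grip (a point): Middle of the black grip on the cam lever's handle, 70 from the pin; grip 42 long, 14 wide across the slot, 13 thick; the handle ends 20 beyond this point. At lever angle a the grip lies a + 0.35 rad above the level line from the pin into the rest (rest's +x). When shut its underside is 15 to 20 above the rest's top.
- cradle: Plywood cradle fixed to the bench, in which the pick's handle stands: 108 long, 46 wide, floor 4 thick, side walls 58 high and 32 apart that run 24 past the handle's front end; wall behind the handle, open above and in front. Origin on the bench, x along the pick towards its toe; it covers x = -108 to 0.
- pick_handle (a point): Centre of the hooked pick's wooden handle, 76 long (x) x 26 wide (y) x 42 high; x points to the toe. Flat underneath: the pick stands by itself on the bench, toe down. In the cradle its top lies 12 below the walls' tops, no room for fingers: take the pick out by its shank, set it down, take it again by the handle. Pick: 205 long, 0.13 kg.
- pick_shank (a point): Point on the axis of the pick's steel shank, 55 in front of the handle's front end, 93 in front of the handle's centre and 70 behind the toe. The shank is round, 9 in diameter, straight, level, its axis 30 above the handle's underside.
- pick_toe (a point): Lower end of the pick's toe: the shank's end is bent straight down, 9 in diameter, its tip 2 above the level of the handle's underside. It lies 163 in front of the handle's centre.
- spanner_ring (a point): Centre of the spanner's ring, half-way up (6 above its underside). Steel ring spanner lying flat, 110 long, 12 thick, 0.14 kg: the ring is 38 across with a hole of 24, and at the start it is the end nearest the mouth, 66 to 92 inside. x points from the ring along the shank.
- spanner_mid (a point): Middle of the spanner's shank, 36 from the ring's centre; the shank is 16 wide and 12 thick.
- spanner_end (a point): Far end of the spanner (a small open jaw 26 wide), 91 from the ring's centre.
- tray: White plastic open tray fixed to the bench, 180 long (x) x 120 wide (y) x 36 high, walls and floor 4 thick. Origin on the bench under its centre.
- bur_stand: Bystander: white stepped round stand full of burs, 90 across, 62 high. Origin at the centre of its underside.
- blank: Bystander: green-grey stone blank, 100 x 60 x 47. Origin at the centre of its underside.
- water: Bystander: white water bottle, 64 across, 170 high. Origin at the centre of its underside.
- brush: Bystander: flat cleaning brush lying on the bench beyond the work, about 200 long.

How it is judged (in metres and radians):
On the way, in this order (a step that is already met when the one before it is completed fails the run):
1. the cam lever is flipped open (value of joint cam above 1.3 rad), for 0.2 s.
2. the pick's toe stands in the spanner's ring, with the ring still inside the slot (horizontal distance between pick_toe and spanner_ring below 0.012 m and z of pick_toe in the frame of spanner_ring below 0.004 m and x of spanner_ring in the frame of rest above 0.01 m), for 0.1 s.
3. the whole spanner is out of the slot (x of spanner_end in the frame of rest below 0 m), for 0.1 s.
At the end, for the whole second after the job is handed in: Cam lever over 1.25 rad; spanner at rest flat (0.15 rad) on the tray floor, its middle within the walls, under 20 mm high; pick at rest, toe down (within 0.2 rad), on the bench or in its cradle (handle centre under 35 mm), its handle over 90 mm from the tray centre (value of joint cam above 1.25 rad and x of spanner_mid in the frame of tray between -0.085 and 0.085 m and y of spanner_mid in the frame of tray between -0.055 and 0.055 m and height (world z) of spanner_mid below 0.02 m and angle between spanner_mid's own z axis and vertical below 0.15 rad and linear speed of each of spanner, pick below 0.02 m/s and height (world z) of pick_handle below 0.035 m and angle between pick_handle's own z axis and vertical below 0.2 rad and horizontal distance between pick_handle and tray above 0.09 m); the robot touches nothing.
It fails at once if fingers on the spanner while its ring is still inside the slot (contact force between the fingers and spanner above 0.5 N and x of spanner_ring in the frame of rest between 0 and 0.22 m and y of spanner_ring in the frame of rest between -0.025 and 0.025 m and z of spanner_ring in the frame of rest below 0.06 m).
It fails at once if a bystander is shifted by more than 40 mm (distance of any of bur_stand, blank, water, brush from where it was at the start of the episode above 0.04 m).
It fails at once if a bystander is tipped over (angle between any of water, bur_stand's own z axis and vertical above 0.6 rad).
It also fails if it takes over 72 s, if anything falls off the work surface, if the arm or the gripper's body presses on something with over 40 N, if the wrist force passes 120 N, or if a joint passes its speed limit or range.

### The arm

A 7-joint arm with a two-finger parallel gripper is mounted at the origin on the work surface. World frame = base frame: x ahead of the robot, y to its left, z up, the work surface at z = 0. Lengths are in m, angles in degrees, forces in N, time in s.
With the tool pointing down it reaches from about 0.425 to 0.875 m from the base axis. Payload 4.7 kg.
Tool frame: the origin (TCP) lies at the very end of the fingers, on their centre line; the grasp point (between the pads) lies 19 mm behind it; z points along the fingers, y is the line along which they close (so a half turn about z gives the same grasp; the last joint's range is limited). The gripper opens to 85 mm and grips with 20 to 120 N. Pads are 22 mm wide; open, the fingers measure 114 mm over their backs; the gripper's body (76 mm by 85 mm) begins 54 mm behind the grasp point. The pads swing forward as they close: fully open they stand 13 mm farther back than shut.
Start: joints at [76.209, 18.392, -4.016, 83.108, 1.295, 78.541, -3.26], TCP at [0.164, -0.629, 0.211] pointing down, gripper open.
Joint ranges: [-163.93, 163.93], [-17.29, 119.83], [-79.2, 71.16], [3.27, 140.29], [-89.18, 269.18], [5.43, 117.66], [-154.24, 154.24]. Speed limits (degrees/s): [147.25, 147.25, 180, 180, 180, 180, 180].

### API

Orientations are given as [roll, pitch, yaw] about the fixed x, y, z axes, in that order (R = Rz(yaw) Ry(pitch) Rx(roll)).
In Python, from station import manip, get_image gives the robot as it stands.
- The arm moves only by the tool send_rows, never from a script. Its argument "plan" is a list of rows, each a list of 7 numbers: the turn, a rotation vector about the tool's x, y, z as a fraction of full scale, then the shift along the tool's x, y, z as a fraction of full scale, then the opening, from 0 (shut) to 1 (fully open). A call has 1 to 8 rows; each row is the pose to reach, as a shift and turn from the pose commanded when the call began, along the tool's axes at that moment; what a row does not reach only later rows make up. Full scale, the value 1, is 200 mm for a shift and pi/2 rad for a turn. A row lasts 1/10 s, in which the tool goes at most 50 mm and 8.59 degrees, less where a joint would pass 70% of its speed; a pose out of reach is approached as far as the arm can. A call with a number of a shift or a turn outside -1 to 1 is refused whole. A call with a gripper value outside its range is refused whole. The fingers move at their own pace and stop on an object; "force" is the grip in N (left out, the last holds). Time passes only in rows, so rows that repeat a pose let the fingers close. It gives the time, the measured TCP pose, the force, the opening and the grip force at its end, in the units of the state.
- manip.observe(): the state, without advancing time (a new reading comes with each control period).
- get_image(name): name is "side" or "top"; returns a dict with "frame" (480x640x3 uint8, red, green, blue), "mtx" (3x3 intrinsics, pixels), "xyz" and "orientation" of the camera in the world. Camera axes: x right, y up, looking along -z (the intrinsics and any distortion apply to the point x, -y, -z); pixel columns grow to the right and rows downward; lengths in m; the calibration is good to about 2 mm. A picture is of the moment at which its call begins. There is no depth.
- manip.finish_job(): hands the job in; it is judged then, once.
The state is a dict: "clock": time; "joint_pos": joint angles; "dq": joint speeds; "joint_torque": joint torques, N m; "ee_pos": TCP position; "tcp_rot": TCP orientation; "contact_force": force on the tool from outside, world axes, zero at the start; "moment": the same for the moment, N m; "gripper_width": opening from 0.0 (shut) to 1.0 (fully open); "grip_force": force on a finger pad.
Only numpy, scipy, OpenCV 4.12 (cv2) and the standard library are available. Lean on these libraries where they do the work, as an engineer would, in place of code of your own. Each camera call takes 0.05 s, during which the arm holds its last target. There are 200 camera calls.

## Working session

There is one attempt and no reset: what is moved stays moved. The work goes in short steps, Python scripts to look and compute and a tool call to move; the robot and the scene stay as the last step left them, time stands still between calls to the robot, and variables do not carry over. Pictures are saved under pics/ and viewed, at most 10 in all, crops included, and the job is handed in when it is done.

Besides the shell and the picture viewer there is one more tool, called after "Emit:" as name(argument=value, ...) on one line, values as JSON. send_rows: Moves the arm, as the interface text tells. Its arguments: {"type":"object","properties":{"plan":{"type":"array","items":{"type":"array","items":{"type":"number","minimum":-1,"maximum":1}}},"force":{"type":"number"}},"required":["plan"]}

```bash
ls; mkdir -p pics; cat > h.py <<'E'
import numpy as np, cv2
from station import manip, get_image
from scipy.spatial.transform import Rotation as R
def cam(n):
    d=get_image(n); return d
def rot(o):
    o=np.array(o,float)
    if o.shape==(3,3): return o
    if o.size==4: return R.from_quat(o).as_matrix()
    return R.from_euler('xyz',o,degrees=True).as_matrix()
def ray(d,u,v):
    K=np.array(d['mtx']); p=np.linalg.inv(K)@[u,v,1]
    return np.array(d['xyz']), rot(d['orientation'])@np.array([p[0],-p[1],-p[2]])
def onz(d,u,v,z):
    o,r=ray(d,u,v); return o+r*(z-o[2])/r[2]
def proj(d,P):
    q=rot(d['orientation']).T@(np.array(P)-np.array(d['xyz'])); q=np.array(d['mtx'])@[q[0],-q[1],-q[2]]; return q[:2]/q[2]
def save(d,n,crop=None,s=1):
    f=d['frame'][:,:,::-1]
    if crop: x0,y0,x1,y1=crop; f=f[y0:y1,x0:x1]
    cv2.imwrite('pics/'+n,cv2.resize(f,None,fx=s,fy=s,interpolation=cv2.INTER_CUBIC))
E
python3 - <<'E'
from h import *
for n in('top','side'):
    d=cam(n); save(d,n+'0.png'); print(n,{k:v for k,v in d.items() if k!='frame'})
    np.save(n+'0.npy',d,allow_pickle=True)
print(manip.observe())
E
```

```text
pics
top {'mtx': array([[611.78930364,   0.        , 311.99297295],
       [  0.        , 611.78930364, 240.17751603],
       [  0.        ,   0.        ,   1.        ]]), 'xyz': array([ 0.47966484, -0.03984881,  1.30684295]), 'orientation': array([  5.97842726,  -1.35752444, -88.76402826])}
side {'mtx': array([[510.65632413,   0.        , 327.3070494 ],
       [  0.        , 510.65632413, 223.29110153],
       [  0.        ,   0.        ,   1.        ]]), 'xyz': array([-0.06994183,  0.60182717,  0.94497481]), 'orientation': array([  47.71721083,   -0.97184146, -133.22064245])}
{'clock': 0.1, 'joint_pos': array([76.2093385 , 18.4344175 , -4.01768523, 83.16748188,  1.29217424,
       78.5407101 , -3.261251  ]), 'dq': array([-0.00569363, -0.04117408,  0.02138575, -0.21312928,  0.14057622,
        0.09833894,  0.00491556]), 'joint_torque': array([ 6.43391395e-04, -4.94876003e+01, -3.83609449e-01, -3.15212309e+01,
        1.30376426e-02,  7.44851888e-03,  5.64236154e-05]), 'ee_pos': array([ 0.1636915 , -0.62852118,  0.20964142]), 'tcp_rot': array([-1.79902474e+02,  1.99336597e-03,  1.46004772e+01]), 'contact_force': array([-0.78769389, -0.12409644, -0.05014225]), 'moment': array([-0.01632846, -0.01919162, -0.00482297]), 'grip_force': 0.0, 'gripper_width': 0.9992230374999966}
```

View pics/top0.png

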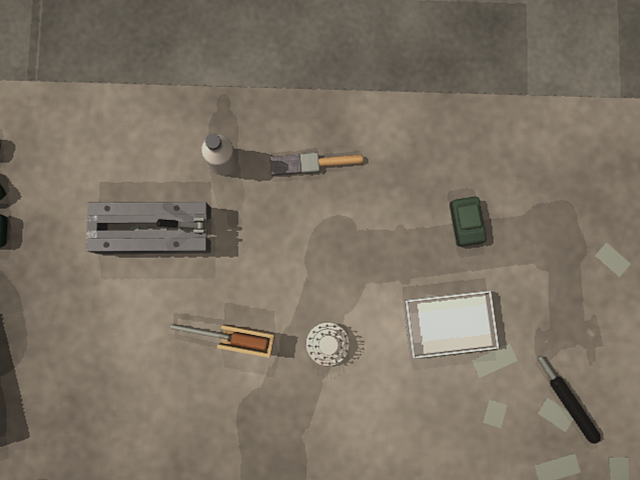

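View pics/side0.png

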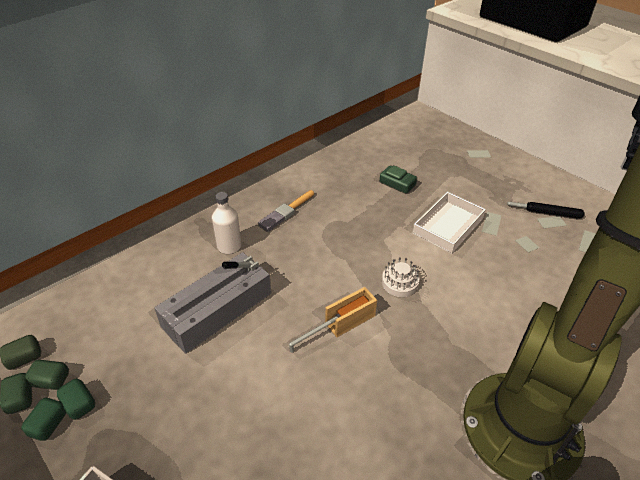

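The top view shows the rest at (88–208, 203–252) with its mouth to the right, the cradle with the pick at (170–273, 325–357), the tray at (405–498, 292–358) and the bur stand at (328, 344). The side view shows the same layout. Next I'll crop for detail.

```bash
python3 - <<'E'
from h import *
d=np.load('top0.npy',allow_pickle=True).item(); s=np.load('side0.npy',allow_pickle=True).item()
save(d,'topc.png',(80,190,280,365),3.4)
for nm,u,v,z in [('rest mouth L corner',207,203,.07),('mouth R',207,251,.07),('back L',88,203,.07),('back R',88,252,.07),
 ('tray a',405,299,.036),('b',491,291,.036),('c',498,350,.036),('d',413,358,.036),('bur',328,344,.06)]:
    print(nm,onz(d,u,v,z).round(4))
save(s,'sidec.png',(140,240,400,370),2.5)
E
```

```text
rest mouth L corner [0.6808 0.1493 0.07  ]
mouth R [0.5827 0.1454 0.07  ]
back L [0.6747 0.3896 0.07  ]
back R [0.5751 0.3837 0.07  ]
tray a [ 0.4953 -0.2628  0.036 ]
b [ 0.5158 -0.4427  0.036 ]
c [ 0.3946 -0.4562  0.036 ]
d [ 0.3749 -0.28    0.036 ]
bur [ 0.4013 -0.1034  0.06  ]
```

View pics/topc.png

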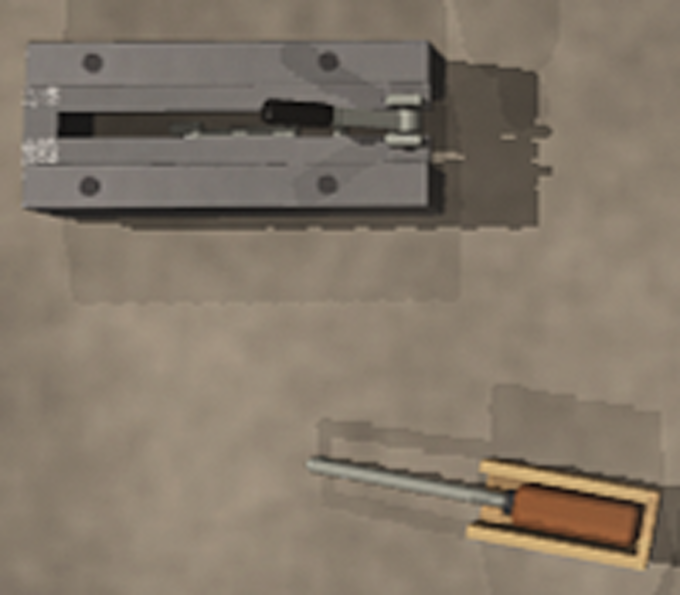

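View pics/sidec.png

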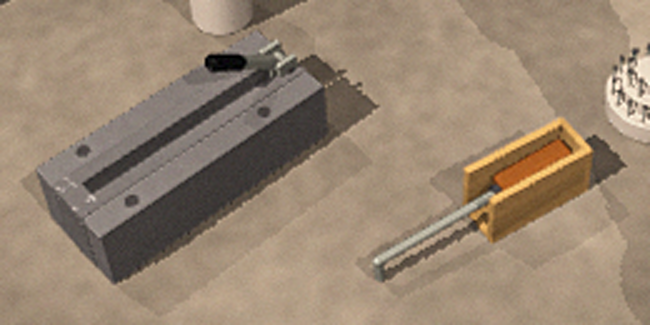

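The crops show the rest outline with its mouth edge at crop x≈429 and slit middle at y≈124. The lever grip is at (297,112), the pick's shank end at (313,463), its handle at (577,516), and the cradle walls run (470–660, 460–570). Next I'll convert these to positions.

```bash
cat >> h.py <<'E'
def rel(pos,rpy,frm=None):
    "shift and turn in send_rows units from pose frm (pos,rpy) or the present one"
    if frm is None: o=manip.observe(); frm=(o['ee_pos'],o['tcp_rot'])
    A=rot(frm[1]); t=A.T@(np.array(pos)-frm[0]); w=R.from_matrix(A.T@rot(rpy)).as_rotvec()
    return np.r_[w/(np.pi/2),t/.2].round(3).tolist()
E
python3 - <<'E'
from h import *
d=np.load('top0.npy',allow_pickle=True).item(); s=np.load('side0.npy',allow_pickle=True).item()
T=lambda x,y,z:onz(d,80+x/3.4,190+y/3.4,z)
a,b,c,e=T(428,42,.07),T(430,207,.07),T(27,42,.07),T(22,207,.07)
print('w',np.linalg.norm(a-b),np.linalg.norm(c-e),'l',np.linalg.norm(a-c),np.linalg.norm(b-e))
m=(a+b)/2; bk=(c+e)/2; x=(bk-m)/np.linalg.norm(bk-m); print('mouth',m,'yaw',np.degrees(np.arctan2(x[1],x[0])), 'slit',T(390,123,.07),T(58,124,.07))
print('grip seen',T(297,112,.1),'expected',m+x*(.012+.066))
toe=T(313,463,.036); j=T(510,500,.036); hd=T(577,516,.046); print('toe end',toe,'joint',j,'handle',hd,np.linalg.norm((toe-hd)[:2]))
u=(toe-hd)[:2];print('pick yaw',np.degrees(np.arctan2(u[1],u[0])), np.degrees(np.arctan2(*(toe-j)[1::-1])))
cw=[T(483,462,.058),T(658,490,.058),T(645,567,.058),T(470,530,.058)];print('cradle',cw,'yaw',np.degrees(np.arctan2(*(cw[0]-cw[1])[1::-1])))
# side check: toe, seen at crop (378,265)/2.5
print('side toe',onz(s,140+378/2.5,240+262/2.5,.038))
for r,z in ((.63,.21),): print(rel([.635,.2,.21],[180,0,91.5]))
E
```

```text
w 0.09930416179798368 0.09881250405487187 l 0.2383496002963433 0.2405155387010394
mouth [0.63253403 0.14901952 0.07      ] yaw 91.40858934277831 slit [0.63266059 0.17222117 0.07      ] [0.62722769 0.36865084 0.07      ]
grip seen [0.63407134 0.22121987 0.1       ] expected [0.63061663 0.22699595 0.07      ]
toe end [0.42947531 0.21566273 0.036     ] joint [0.40984874 0.09658585 0.036     ] handle [0.40175447 0.05524702 0.046     ] 0.16279326140161882
pick yaw 80.195755334369 80.64050557835114
cradle [array([0.43301113, 0.11097853, 0.058     ]), array([0.418703  , 0.00687709, 0.058     ]), array([0.37352604, 0.01328423, 0.058     ]), array([0.39305177, 0.11716875, 0.058     ])] yaw 82.17406669389963
side toe [0.42204134 0.22193649 0.038     ]
[-0.001, -0.001, -0.854, 3.325, -3.415, 0.004]
```

Emit:
send_rows(plan=[[0, 0, -0.8, 1, -1, 0, 1], [0, 0, -0.8, 1, -1, 0, 1], [0, 0, -0.8, 1, -1, 0, 1], [0, 0, -0.8, 1, -1, 0, 1], [0, 0, -0.8, 1, -1, 0, 1], [0, 0, -0.8, 1, -1, 0, 1], [0, 0, -0.8, 1, -1, 0, 1], [0, 0, -0.8, 1, -1, 0, 1]], force=30)

```text
clock: 0.9
ee_pos: [0.3076, -0.3837, 0.2105]
tcp_rot: [-180.0, 0.0, 83.9]
contact_force: [-0.8, -0.4, 0.2]
gripper_width: 0.999
grip_force: 0.0
```

```bash
python3 - <<'E'
from h import *
o=manip.observe();print(o['ee_pos'],o['tcp_rot'])
print(rel([.632,.224,.21],[180,0,91.4]))
E
```

```text
[ 0.307643   -0.3836865   0.21054475] [-1.79974020e+02  2.28577302e-02  8.38835021e+01]
[-0.0, 0.0, -0.084, 3.194, 1.289, 0.001]
```

Emit:
send_rows(plan=[[0, 0, 0, 1, 0.4, 0, 0.5], [0, 0, 0, 1, 0.4, 0, 0.5], [0, 0, 0, 1, 0.4, 0, 0.5], [0, 0, 0, 1, 0.4, 0, 0.5], [0, 0, 0, 1, 0.4, 0, 0.5], [0, 0, 0, 1, 0.4, 0, 0.5]])

```text
clock: 1.5
ee_pos: [0.4107, -0.1927, 0.2106]
tcp_rot: [180.0, 0.0, 83.7]
contact_force: [0.5, -0.9, 0.1]
gripper_width: 0.498
grip_force: 0.0
```

Emit:
send_rows(plan=[[0, 0, 0, 1, 0.4, 0, 0.5], [0, 0, 0, 1, 0.4, 0, 0.5], [0, 0, 0, 1, 0.4, 0, 0.5], [0, 0, 0, 1, 0.4, 0, 0.5], [0, 0, 0, 1, 0.4, 0, 0.5], [0, 0, 0, 1, 0.4, 0, 0.5]])

```text
clock: 2.1
ee_pos: [0.5127, -0.0048, 0.2102]
tcp_rot: [-180.0, -0.1, 83.6]
contact_force: [-0.3, -1.4, 0.2]
gripper_width: 0.497
grip_force: 0.0
```

Emit:
send_rows(plan=[[0, 0, 0, 1, 0.4, 0, 0.5], [0, 0, 0, 1, 0.4, 0, 0.5], [0, 0, 0, 1, 0.4, 0, 0.5], [0, 0, 0, 1, 0.4, 0, 0.5], [0, 0, 0, 1, 0.4, 0, 0.5], [0, 0, 0, 1, 0.4, 0, 0.5]])

```text
clock: 2.7
ee_pos: [0.6151, 0.1832, 0.209]
tcp_rot: [-179.9, 0.0, 83.4]
contact_force: [-0.4, -1.2, -0.2]
gripper_width: 0.499
grip_force: 0.0
```

```bash
python3 - <<'E'
from h import *
o=manip.observe();print(o['ee_pos'],o['tcp_rot'])
print(rel([.632,.224,.15],[180,0,91.4]))
E
```

```text
[0.61505672 0.18324478 0.20895069] [-1.79863030e+02  1.26862548e-02  8.34339317e+01]
[-0.002, 0.0, -0.089, 0.212, 0.062, 0.295]
```

Emit:
send_rows(plan=[[0, 0, -0.089, 0.212, 0.062, 0.2, 0.5], [0, 0, -0.089, 0.212, 0.062, 0.3, 0.5], [0, 0, -0.089, 0.212, 0.062, 0.3, 0.5], [0, 0, -0.089, 0.212, 0.062, 0.3, 0.5]])

```text
clock: 3.1
ee_pos: [0.6324, 0.2199, 0.1504]
tcp_rot: [-179.9, 0.2, 91.2]
contact_force: [0.8, 0.4, -0.4]
gripper_width: 0.506
grip_force: 0.0
```

```bash
python3 - <<'E'
from h import *
o=manip.observe();print(o['ee_pos'],o['tcp_rot'])
d=cam('side'); save(d,'side1.png',(120,180,360,360),2.5)
d=cam('top'); save(d,'top1.png',(70,150,270,270),3)
print(rel([.632,.224,.08],[180,0,91.4]))
E
python3 -c "
import cv2,numpy as np
a=cv2.imread('pics/side1.png');b=cv2.imread('pics/top1.png');b=cv2.resize(b,(a.shape[1],360));a=a[:450]
cv2.imwrite('pics/c1.png',cv2.resize(np.vstack([a,b]),None,fx=.7,fy=.7))"
```

```text
[0.63239814 0.21992477 0.15035339] [-1.79940659e+02  1.70082193e-01  9.11509091e+01]
[0.002, 0.001, -0.003, 0.015, -0.007, 0.362]
```

View pics/c1.png

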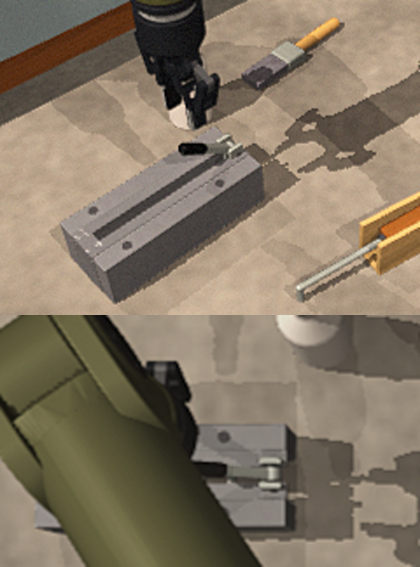

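The side crop shows the open gripper right above the lever grip (crop 195,148), as planned. I'll go down and grip.

Emit:
send_rows(plan=[[0, 0, 0, 0.015, -0.007, 0.2, 0.5], [0, 0, 0, 0.015, -0.007, 0.35, 0.5], [0, 0, 0, 0.015, -0.007, 0.35, 0.5], [0, 0, 0, 0.015, -0.007, 0.35, 0], [0, 0, 0, 0.015, -0.007, 0.35, 0], [0, 0, 0, 0.015, -0.007, 0.35, 0], [0, 0, 0, 0.015, -0.007, 0.35, 0], [0, 0, 0, 0.015, -0.007, 0.35, 0]])

```text
clock: 4.0
ee_pos: [0.6321, 0.2275, 0.0828]
tcp_rot: [179.8, -0.1, 91.4]
contact_force: [0.5, -0.2, 7.3]
gripper_width: 0.157
grip_force: 33.2
```

Emit:
send_rows(plan=[[0, 0, 0, -0.03, 0, -0.063, 0], [0, 0, 0, -0.073, 0, -0.119, 0], [0, 0, 0, -0.125, 0, -0.165, 0], [0, 0, 0, -0.186, 0, -0.199, 0], [0, 0, 0, -0.252, 0, -0.221, 0], [0, 0, 0, -0.322, 0, -0.23, 0], [0, 0, 0, -0.391, 0, -0.224, 0], [0, 0, 0, -0.465, 0, -0.202, 0]])

```text
clock: 4.8
ee_pos: [0.6347, 0.1362, 0.1222]
tcp_rot: [179.7, -0.3, 91.4]
contact_force: [4.5, 4.1, 1.9]
gripper_width: 0.15
grip_force: 30.8
```

Emit:
send_rows(plan=[[0, 0, 0, -0.03, 0, 0.01, 0], [0, 0, 0, -0.03, 0, 0.01, 0], [0, 0, 0, -0.02, 0, 0, 0.4], [0, 0, 0, -0.02, 0, 0, 0.4], [0, 0, 0, -0.02, 0, 0, 0.4], [0, 0, 0, -0.02, 0, -0.25, 0.4], [0, 0, 0, -0.02, 0, -0.5, 0.4], [0, 0, 0, -0.02, 0, -0.5, 0.4]])

```text
clock: 5.6
ee_pos: [0.6359, 0.1319, 0.2287]
tcp_rot: [179.4, -0.1, 91.4]
contact_force: [0.9, 1.3, 0.4]
gripper_width: 0.399
grip_force: 0.0
```

```bash
python3 - <<'E'
from h import *
o=manip.observe();print(o['ee_pos'],o['tcp_rot'])
# shank grasp: tool yaw 80.5
print(rel([.4165,.146,.222],[180,0,80.5]))
E
```

```text
[0.63586585 0.13190315 0.22866518] [ 1.79364494e+02 -1.20391978e-01  9.13867795e+01]
[0.007, -0.002, 0.121, 0.097, -1.095, 0.021]
```

Emit:
send_rows(plan=[[0.007, 0, 0.121, 0.097, -1, 0, 0.4], [0.007, 0, 0.121, 0.097, -1, 0, 0.4], [0.007, 0, 0.121, 0.097, -1, 0, 0.4], [0.007, 0, 0.121, 0.097, -1, 0, 0.4], [0.007, 0, 0.121, 0.097, -1, 0, 0.4], [0.007, 0, 0.121, 0.097, -1, 0, 0.4]])

```text
clock: 6.2
ee_pos: [0.4319, 0.1439, 0.2217]
tcp_rot: [-179.6, 0.3, 80.5]
contact_force: [0.8, -0.4, -0.3]
gripper_width: 0.402
grip_force: 0.0
```

```bash
python3 - <<'E'
from h import *
o=manip.observe();print(o['ee_pos'],o['tcp_rot'],o['joint_pos'])
print(rel([.4165,.146,.1],[180,0,80.5]))
d=cam('top'); np.save('top2.npy',d,allow_pickle=True); save(d,'top2.png',(70,180,290,370),3)
E
```

```text
[0.43185658 0.14388495 0.22169818] [-179.64134468    0.32832026   80.47648761] [ 37.33834476  -6.22341367 -54.6207677  106.40550197  -5.05392769
  77.72321231 -25.52866939]
[-0.004, 0.004, -0.0, 0.001, -0.074, 0.609]
```

View pics/top2.png

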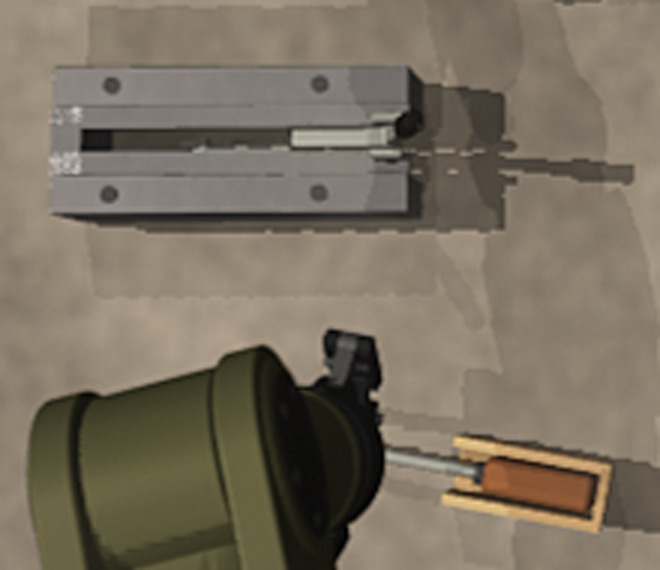

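The lever is open: its black end is upright at (405,122) and its nose lies in the slit at (290–390, 137). Grey pieces of the spanner show in the slit from about (195,150). I'll enlarge the slit while moving on to the shank.

```bash
python3 - <<'E'
from h import *
d=np.load('top0.npy',allow_pickle=True).item()
m=np.array([.6325,.149]); th=np.radians(91.4); e=np.array([np.cos(th),np.sin(th)]); n=np.array([-e[1],e[0]])
# rectify slot at z=.012: s 0..0.24, t -0.03..0.03, 3 px/mm
def warp(d,z):
    S,Tt=np.meshgrid(np.arange(40,240)*.001,np.arange(-30,30)*.001)
    q=np.array([[proj(d,[*(m+e*s+n*t),z]) for s,t in zip(a,b)] for a,b in zip(S,Tt)],np.float32)
    return cv2.remap(d['frame'],q,None,cv2.INTER_CUBIC)
ims=[]
for z in(.012,.07):
    w=warp(d,z)[:,:,::-1]; ims.append(np.clip(cv2.resize(w,None,fx=4,fy=4,interpolation=cv2.INTER_CUBIC).astype(float)*1.6,0,255))
cv2.imwrite('pics/slit.png',np.vstack(ims))
print(onz(d,134.4,228.8,.012))
E
```

```text
[0.63110952 0.3090851  0.012     ][ WARN:0@0.826] global loadsave.cpp:1063 imwrite_ Unsupported depth image for selected encoder is fallbacked to CV_8U.
```

Emit:
send_rows(plan=[[0, 0, 0, 0, -0.074, 0.2, 0.4], [0, 0, 0, 0, -0.074, 0.4, 0.4], [0, 0, 0, 0, -0.074, 0.6, 0.4], [0, 0, 0, 0, -0.074, 0.6, 0.4], [0, 0, 0, 0, -0.074, 0.6, 0.4]])

```text
clock: 6.75
ee_pos: [0.4169, 0.1478, 0.1012]
tcp_rot: [-179.2, -0.1, 80.5]
contact_force: [0.6, -0.2, 0.9]
gripper_width: 0.403
grip_force: 0.0
```

View pics/slit.png

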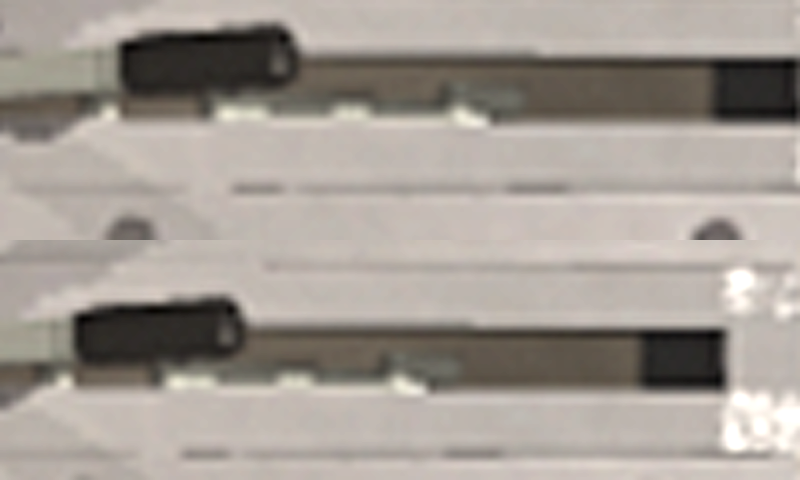

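The rectified slit (top strip: s = 40+px/4 mm) shows the jaw tip at px 525 (s≈171) and bench seen through the ring hole at px 120–205. That puts the ring centre at s≈80, about 3.5 mm towards -x. Next I'll grasp the shank.

Emit:
send_rows(plan=[[-0.008, 0, 0, 0, 0, 0.2, 0.4], [-0.008, 0, 0, 0, 0, 0.42, 0.4], [-0.008, 0, 0, 0, 0, 0.42, 0.4], [-0.008, 0, 0, 0, 0, 0.42, 0], [-0.008, 0, 0, 0, 0, 0.42, 0], [-0.008, 0, 0, 0, 0, 0.42, 0], [-0.008, 0, 0, 0, 0, 0.42, 0]], force=90)

```text
clock: 7.45
ee_pos: [0.4172, 0.1469, 0.019]
tcp_rot: [179.7, 0.1, 80.5]
contact_force: [0.6, -0.8, -0.1]
gripper_width: -0.0
grip_force: 0.0
```

```bash
python3 - <<'E'
from h import *
d=cam('side'); save(d,'side3.png',(270,220,400,370),4)
print(manip.observe()['gripper_width'],proj(d,manip.observe()['ee_pos']))
E
```

```text
-0.0010764566893626494 [319.28202187 331.71750916]
```

View pics/side3.png

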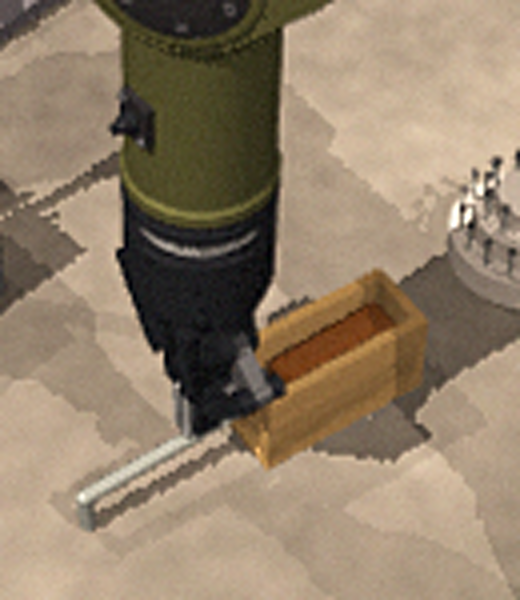

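```bash
python3 - <<'E'
from h import *
d=cam('side'); o=manip.observe(); print(o['ee_pos'],o['tcp_rot'],o['gripper_width'],o['grip_force'],o['joint_pos'])
for p in((85,497),(140,466),(180,443)): print(onz(d,270+p[0]/4,220+p[1]/4,.034))
for z in (0,.019,.04): print(proj(d,o['ee_pos']+[0,0,z]).dot(4)-[1080,880])
t=np.load('top0.npy',allow_pickle=True).item(); 
for p in((330,467),(400,479),(450,489)): print(onz(t,80+p[0]/3.4,190+p[1]/3.4,.034))
E
```

```text
[0.41646881 0.14679801 0.01818741] [1.79766296e+02 9.27125073e-02 8.04569994e+01] 7.80101188060226e-05 0.0 [ 32.4268299   10.32027771 -57.95368491 122.06387909  11.25263367
  52.81289828 -41.48337088]
[0.42518027 0.21930394 0.034     ]
[0.4202681  0.18516986 0.034     ]
[0.4168273  0.15954246 0.034     ]
[197.70136775 447.65039784]
[197.93274323 426.66528719]
[198.19479106 402.8982792 ]
[0.42721855 0.2057552  0.034     ]
[0.42092003 0.16341451 0.034     ]
[0.41556695 0.13312828 0.034     ]
```

The side crop shows the shut fingertips at (197,447) on the shank's line (190,437), with the toe unmoved at (85,497), so the pick hasn't shifted but isn't held. I'll reopen and grip again lower down.

Emit:
send_rows(plan=[[0, 0, 0, 0, 0, -0.02, 0.5], [0, 0, 0, 0, 0, -0.02, 0.5], [0, 0, 0, 0, 0, -0.02, 0.5], [0, 0, 0, 0, 0, -0.02, 0.5]])

```text
clock: 7.95
ee_pos: [0.4155, 0.147, 0.0211]
tcp_rot: [179.9, 0.1, 80.5]
contact_force: [0.2, -0.1, 0.4]
gripper_width: 0.497
grip_force: 0.0
```

Emit:
send_rows(plan=[[0, 0, 0, 0, 0, 0.07, 0.5], [0, 0, 0, 0, 0, 0.07, 0.5], [0, 0, 0, 0, 0, 0.07, 0], [0, 0, 0, 0, 0, 0.07, 0]])

```text
clock: 8.35
ee_pos: [0.4157, 0.1472, 0.0075]
tcp_rot: [179.9, 0.0, 80.5]
contact_force: [0.0, -0.6, -0.1]
gripper_width: 0.169
grip_force: 0.0
```

Emit:
send_rows(plan=[[0, 0, 0, 0, 0, 0, 0], [0, 0, 0, 0, 0, 0, 0], [0, 0, 0, 0, 0, 0, 0], [0, 0, 0, 0, 0, 0, 0]])

```text
clock: 8.75
ee_pos: [0.4163, 0.1471, 0.0076]
tcp_rot: [179.8, 0.0, 80.5]
contact_force: [-0.1, -0.1, 4.2]
gripper_width: 0.055
grip_force: 88.6
```

Emit:
send_rows(plan=[[0, 0, 0, 0, 0, 0, 0.4], [0, 0, 0, 0, 0, 0, 0.4], [0, 0, 0, 0, 0, 0.022, 0.4], [0, 0, 0, 0, 0, 0.022, 0.4], [0, 0, 0, 0, 0, 0.022, 0], [0, 0, 0, 0, 0, 0.022, 0], [0, 0, 0, 0, 0, 0.022, 0], [0, 0, 0, 0, 0, 0.022, 0]])

```text
clock: 9.55
ee_pos: [0.4158, 0.147, 0.0029]
tcp_rot: [179.9, 0.1, 80.5]
contact_force: [0.2, 0.1, -0.5]
gripper_width: 0.06
grip_force: 88.2
```

Emit:
send_rows(plan=[[0, 0, 0, 0, 0, 0, 0], [0, 0, 0, 0, 0, 0, 0]])

```text
clock: 9.75
ee_pos: [0.4158, 0.147, 0.0028]
tcp_rot: [179.9, 0.1, 80.5]
contact_force: [0.7, -0.2, 0.5]
gripper_width: 0.054
grip_force: 88.2
```

```bash
python3 - <<'E'
from h import *
d=cam('side'); o=manip.observe(); print(o)
save(d,'side4.png',(280,300,350,352),8)
E
```

```text
{'clock': 9.8, 'joint_pos': array([ 31.18606496,  12.3877746 , -57.13456369, 122.70560419,
        13.51054963,  51.22796061, -43.4033831 ]), 'dq': array([ 0.02311235,  0.03042103,  0.00442524,  0.1195888 , -0.03280201,
       -0.04092641,  0.00865252]), 'joint_torque': array([-2.04996765e-01, -2.32997847e+01, -4.90912244e+00, -2.38431966e+01,
       -1.30103971e-01,  1.05347489e-01,  4.66740603e-03]), 'ee_pos': array([0.41575881, 0.14699254, 0.00282669]), 'tcp_rot': array([1.79889302e+02, 6.15261347e-02, 8.04734488e+01]), 'contact_force': array([ 0.63076644, -0.06248291,  1.17066571]), 'moment': array([-0.07725194, -0.11856319,  0.05509557]), 'grip_force': 88.21407794952393, 'gripper_width': 0.05939473581474337}
```

View pics/side4.png

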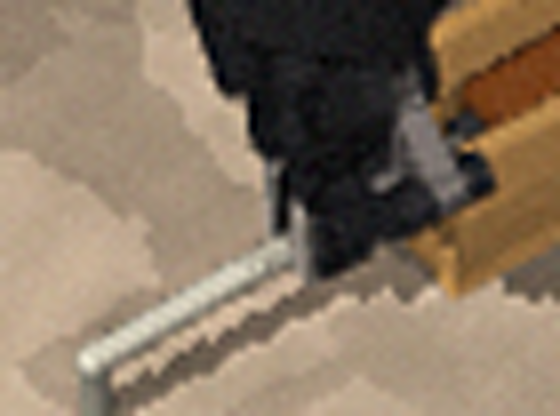

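The fingers now enclose the shank at (300,240), and the opening and force agree with that. I'll lift.

Emit:
send_rows(plan=[[0, 0, 0, 0, 0, -0.03, 0], [0, 0, 0, 0, 0, -0.1, 0], [0, 0, 0, 0, 0, -0.2, 0], [0, 0, 0, 0, 0, -0.3, 0], [0, 0, 0, 0, 0, -0.4, 0], [0, 0, 0, 0, 0, -0.5, 0], [0, 0, 0, 0, 0, -0.5, 0]])

```text
clock: 10.5
ee_pos: [0.4172, 0.1477, 0.105]
tcp_rot: [179.6, 0.0, 80.5]
contact_force: [-0.1, -0.2, -1.3]
gripper_width: 0.059
grip_force: 88.3
```

```bash
python3 - <<'E'
from h import *
d=cam('side'); o=manip.observe(); print(o['ee_pos'],o['gripper_width'],o['grip_force'],o['contact_force'],o['moment'])
np.save('side5.npy',d,allow_pickle=True)
f=cv2.cvtColor(d['frame'],cv2.COLOR_RGB2HSV)
# handle mask: orange-brown darker than cradle ; print blobs
m=cv2.inRange(f,(5,140,60),(12,255,200)); n,l,st,c=cv2.connectedComponentsWithStats(m)
for i in range(1,n):
    if st[i,4]>60: print(st[i],c[i])
p=o['ee_pos']+[0,0,.031]; u=np.array([np.cos(np.radians(80.5)),np.sin(np.radians(80.5)),0])
print('exp handle top',proj(d,p-u*.093+[0,0,.012]),'toe',proj(d,p+u*.07),proj(d,p+u*.07-[0,0,.028]))
print(rel([.6318,.033,.09],[180,0,91.4]))
t=cam('top'); save(d,'x.png',(270,220,400,340),4)
E
```

```text
[0.41622817 0.14718828 0.10358271] 0.0567377082529818 88.26326251029968 [-0.13762395 -1.36493474 -2.48640028] [ 0.02914908 -0.02036808 -0.0071362 ]
[333  74  88  42 702] [383.16809117  96.6994302 ]
[   0  127  308  166 4089] [140.22890682 214.27830765]
[339 265  33  32 415] [355.31325301 280.45783133]
exp handle top [357.0179293  275.37148322] toe [290.03322373 312.9642072 ] [290.48069566 321.61841757]
[0.003, 0.001, -0.122, -0.384, 1.157, 0.074]
```

Emit:
send_rows(plan=[[0, 0, -0.02, -0.05, 0.12, 0, 0], [0, 0, -0.05, -0.1, 0.3, 0, 0], [0, 0, -0.08, -0.2, 0.5, 0, 0], [0, 0, -0.1, -0.28, 0.7, 0, 0], [0, 0, -0.122, -0.34, 0.85, 0, 0], [0, 0, -0.122, -0.38, 1, 0, 0], [0, 0, -0.122, -0.38, 1, 0, 0]])

```text
clock: 11.3
ee_pos: [0.6022, 0.0359, 0.1003]
tcp_rot: [-180.0, -0.0, 91.2]
contact_force: [0.1, -1.0, -1.9]
gripper_width: 0.06
grip_force: 88.4
```

```bash
python3 - <<'E'
from h import *
o=manip.observe(); print(o['ee_pos'],o['tcp_rot'],o['gripper_width'],o['joint_pos'])
print(rel([.6318,.033,.09],[180,0,91.4]))
E
```

```text
[0.60221406 0.03586291 0.1003085 ] [-1.79962789e+02 -5.94048215e-03  9.11759149e+01] 0.059828504948316874 [ 35.40343477  25.58280667 -51.7592746   96.27596387  21.33707913
  68.66968858 -20.37548987]
[-0.0, -0.0, -0.002, -0.017, 0.148, 0.051]
```

Emit:
send_rows(plan=[[0, 0, 0, -0.017, 0.148, 0, 0], [0, 0, 0, -0.017, 0.148, 0.1, 0], [0, 0, 0, -0.017, 0.148, 0.25, 0], [0, 0, 0, -0.017, 0.148, 0.35, 0], [0, 0, 0, -0.017, 0.148, 0.43, 0], [0, 0, 0, -0.017, 0.148, 0.46, 0], [0, 0, 0, -0.017, 0.148, 0.475, 0], [0, 0, 0, -0.017, 0.148, 0.482, 0]])

```text
clock: 12.1
ee_pos: [0.6303, 0.0366, 0.0072]
tcp_rot: [179.9, 0.1, 91.5]
contact_force: [-0.1, -0.5, 0.0]
gripper_width: 0.06
grip_force: 88.6
```

Emit:
send_rows(plan=[[0, 0, 0, 0, 0, 0.015, 0], [0, 0, 0, 0, 0, 0.02, 0], [0, 0, 0, 0, 0, 0.02, 0.3], [0, 0, 0, 0, 0, 0.02, 0.5], [0, 0, 0, 0, 0, 0.02, 0.5], [0, 0, 0, 0, 0, -0.2, 0.6], [0, 0, 0, 0, 0, -0.45, 0.6], [0, 0, 0, 0, 0, -0.45, 0.6]])

```text
clock: 12.9
ee_pos: [0.6347, 0.038, 0.1045]
tcp_rot: [179.2, 0.1, 91.5]
contact_force: [1.2, 0.6, -0.3]
gripper_width: 0.596
grip_force: 0.0
```

Emit:
send_rows(plan=[[0, 0, 0, -0.2, 0, 0, 0.6], [0, 0, 0, -0.4, 0, 0, 0.6], [0, 0, 0, -0.52, 0, 0, 0.6], [0, 0, 0, -0.52, 0, 0, 0.6]])

```text
clock: 13.3
ee_pos: [0.6325, -0.0742, 0.0964]
tcp_rot: [179.9, 0.3, 91.0]
contact_force: [-0.1, -0.1, -0.7]
gripper_width: 0.601
grip_force: 0.0
```

```bash
python3 - <<'E'
from h import *
o=manip.observe(); print(o['ee_pos'],o['tcp_rot'],o['gripper_width'],o['joint_pos'])
d=cam('top'); s=cam('side'); np.save('top6.npy',d,allow_pickle=True)
f=cv2.cvtColor(s['frame'],cv2.COLOR_RGB2HSV)
m=cv2.inRange(f,(5,140,60),(12,255,200)); n,l,st,c=cv2.connectedComponentsWithStats(m)
for i in range(1,n):
    if st[i,4]>40: print(st[i],c[i])
print('exp handle',proj(s,[.634,-.056,.042]),proj(s,[.634,-.094,.042]),proj(s,[.634,-.018,.042]))
f=cv2.cvtColor(d['frame'],cv2.COLOR_RGB2HSV)
m=cv2.inRange(f,(5,140,60),(12,255,200)); n,l,st,c=cv2.connectedComponentsWithStats(m)
for i in range(1,n):
    if st[i,4]>40: print('top',st[i],c[i],onz(d,*c[i],.042))
print('exp toe',proj(d,[.6265,.107,.035]))
a=s['frame'][200:330,170:330]; b=d['frame'][190:300,170:330]
im=np.vstack([a,b])[:,:,::-1]; cv2.imwrite('pics/c6.png',cv2.resize(im,None,fx=2.4,fy=2.4,interpolation=cv2.INTER_CUBIC))
E
```

```text
[ 0.6324808  -0.07415672  0.09638082] [179.94479726   0.25866325  90.99847298] 0.6006532194784945 [ 41.4860798   29.16022968 -49.02306468  91.69335351  23.35798911
  69.80248753 -11.13274709]
[344  88  71  35 480] [374.10416667 102.64791667]
[   0  126  310  167 4094] [145.75403029 211.71617   ]
[307 223  26  28 203] [320.89162562 237.08374384]
exp handle [320.34147426 230.91554506] [330.99637819 224.26344436] [309.36595544 237.76781298]
top [289 225  11  12 113] [293.7079646  230.51327434] [ 0.63208055 -0.02846516  0.042     ]
exp toe [228.74516519 231.99497458]
```

View pics/c6.png

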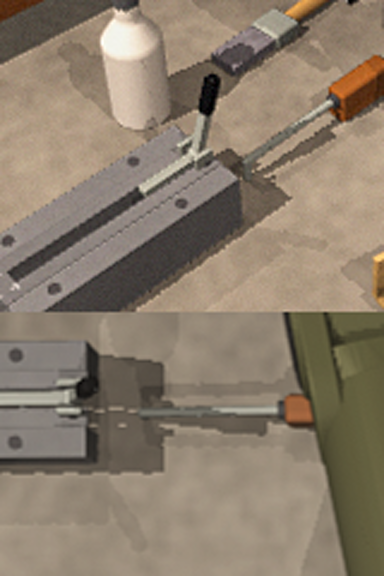

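Both views show the pick standing on the bench, toe down, on the slot's axis (toe at crop (140,410), handle at (298,410)) with the lever upright. Now I'll take it by the handle.

Emit:
send_rows(plan=[[0, 0, 0, 0.015, 0, 0.1, 0.6], [0, 0, 0, 0.015, 0, 0.25, 0.6], [0, 0, 0, 0.015, 0, 0.38, 0.6], [0, 0, 0, 0.015, 0, 0.45, 0.6], [0, 0, 0, 0.015, 0, 0.45, 0.3], [0, 0, 0, 0.015, 0, 0.45, 0], [0, 0, 0, 0.015, 0, 0.45, 0], [0, 0, 0, 0.015, 0, 0.45, 0]], force=60)

```text
clock: 14.2
ee_pos: [0.6334, -0.0646, 0.0082]
tcp_rot: [179.8, 0.1, 91.5]
contact_force: [0.4, 0.4, -0.2]
gripper_width: 0.289
grip_force: 61.4
```

Emit:
send_rows(plan=[[0, 0, 0, 0, 0, 0, 0], [0, 0, 0, 0, 0, -0.03, 0], [0, 0, 0, 0, 0, -0.06, 0], [0, 0, 0, 0, 0, -0.09, 0], [0, 0, 0, 0, 0, -0.09, 0]])

```text
clock: 14.7
ee_pos: [0.6335, -0.0647, 0.0264]
tcp_rot: [179.8, 0.1, 91.4]
contact_force: [0.4, -0.3, -0.9]
gripper_width: 0.287
grip_force: 61.4
```

```bash
cat >> h.py <<'E'
def toe():
    "toe tip corner from the top view: leftmost grey-steel pixel of the shank, axis plane z"
E
python3 - <<'E'
from h import *
o=manip.observe(); print(o['ee_pos'],o['tcp_rot'],o['gripper_width'],o['grip_force'],o['moment'],o['contact_force'])
d=cam('top'); np.save('top7.npy',d,allow_pickle=True)
f=d['frame'].astype(int)
# shank column profile: blueness (b-r) vs bench, rows 220-242
for u in range(222,292,6):
    col=f[220:242,u]; w=(col[:,2]-col[:,0]); print(u,220+int(w.argmax()),w.max(), (220+np.flatnonzero(w>w.max()-12)).tolist())
E
```

```text
[ 0.63347293 -0.06467165  0.02642256] [1.79791140e+02 1.04665327e-01 9.14496955e+01] 0.2872843019869702 61.370769739151 [-0.05387223 -0.01868537  0.0031638 ] [ 0.4210784  -0.31497945 -0.8700509 ]
222 229 -19 [220, 221, 222, 223, 224, 225, 226, 227, 228, 229, 230, 231, 232, 233, 234, 235, 236, 237, 238, 239, 240, 241]
228 231 -10 [220, 221, 222, 223, 224, 225, 226, 227, 228, 229, 230, 231, 232, 234, 235, 236, 237, 238, 239, 240, 241]
234 228 -10 [220, 221, 222, 223, 224, 225, 226, 227, 228, 229, 230, 231, 232, 233, 234, 235, 236, 237, 238, 239, 240, 241]
240 228 -9 [227, 228, 229, 230, 231, 232, 235, 239, 240]
246 228 -8 [228, 229, 230, 231, 232, 236]
252 230 -11 [228, 229, 230, 231, 234, 235, 236]
258 230 -10 [228, 229, 230, 231, 232, 233, 234, 235, 236, 237]
264 228 -14 [227, 228, 229, 230, 231, 232, 233, 234, 235, 236, 237, 238, 239, 240]
270 228 -14 [228, 229, 230, 231, 232, 233, 234, 235, 236, 237, 238, 239, 240]
276 228 -15 [228, 229, 230, 231, 232, 233, 234, 235, 236, 237, 238, 239, 240]
282 228 -14 [228, 229, 230, 231, 234, 235]
288 220 -1 [220, 221, 222, 227, 228, 229, 230, 231, 232, 233]
```

```bash
python3 - <<'E'
from h import *
t6=np.load('top6.npy',allow_pickle=True).item(); d=np.load('top7.npy',allow_pickle=True).item()
print('front end before',onz(t6,288.7,230.5,.042), 'toe before', onz(t6,228.3,230.8,.030))
for u in (246,264,282): print(onz(d,u+.5,230.2,.048))
# toe end column in both: brightness sum along shank rows
for q in(t6,d):
    print(q['frame'][228:233,218:240].mean(axis=2).mean(axis=0).round().astype(int).tolist())
E
```

```text
front end before [ 0.63185389 -0.01805098  0.042     ] toe before [0.62957454 0.10859717 0.03      ]
[0.62962612 0.06903943 0.048     ]
[0.63053439 0.03188961 0.048     ]
[ 0.63144394 -0.00531232  0.048     ]
[101, 101, 102, 95, 87, 95, 102, 101, 95, 93, 93, 90, 92, 92, 91, 94, 97, 98, 98, 96, 93, 94]
[101, 101, 102, 95, 87, 95, 102, 102, 94, 88, 91, 91, 89, 91, 94, 94, 94, 93, 95, 98, 96, 93]
```

Emit:
send_rows(plan=[[0, 0, 0, 0.05, 0, 0.01, 0], [0, 0, 0, 0.14, 0, 0.01, 0], [0, 0, 0, 0.24, 0.007, 0.01, 0], [0, 0, 0, 0.34, 0.007, 0.01, 0], [0, 0, 0, 0.44, 0.007, 0.01, 0], [0, 0, 0, 0.53, 0.007, 0.01, 0], [0, 0, 0, 0.6, 0.007, 0.01, 0], [0, 0, 0, 0.607, 0.007, 0.01, 0]])

```text
clock: 15.55
ee_pos: [0.6302, 0.0607, 0.0229]
tcp_rot: [179.9, -0.0, 91.7]
contact_force: [0.2, -0.1, -1.0]
gripper_width: 0.287
grip_force: 61.4
```

Emit:
send_rows(plan=[[0, 0, 0, 0, 0, 0, 0], [0, 0, 0, 0, 0, 0.02, 0], [0, 0, 0, 0, 0, 0.035, 0], [0, 0, 0, 0, 0, 0.035, 0]])

```text
clock: 15.95
ee_pos: [0.6304, 0.0554, 0.0149]
tcp_rot: [180.0, 0.1, 91.4]
contact_force: [-0.3, -0.2, -1.0]
gripper_width: 0.285
grip_force: 61.4
```

Emit:
send_rows(plan=[[0, 0, 0, 0, 0, 0.01, 0], [0, 0, 0, 0, 0, 0.022, 0], [0, 0, 0, 0, 0, 0.025, 0], [0, 0, 0, 0, 0, 0.025, 0], [0, 0, 0, 0, 0, 0.025, 0]])

```text
clock: 16.45
ee_pos: [0.6309, 0.0568, 0.0108]
tcp_rot: [179.9, 0.1, 91.5]
contact_force: [0.6, -0.9, -0.9]
gripper_width: 0.277
grip_force: 61.4
```

Emit:
send_rows(plan=[[0, 0, 0, -0.05, 0, 0, 0], [0, 0, 0, -0.11, 0, 0, 0], [0, 0, 0, -0.17, 0, 0, 0], [0, 0, 0, -0.23, 0, 0, 0], [0, 0, 0, -0.29, 0, 0, 0], [0, 0, 0, -0.35, 0, 0, 0], [0, 0, 0, -0.41, 0, 0, 0], [0, 0, 0, -0.47, 0, 0, 0]])

```text
clock: 17.25
ee_pos: [0.6332, -0.0383, 0.0109]
tcp_rot: [179.9, 0.1, 91.4]
contact_force: [-0.2, 1.8, -0.9]
gripper_width: 0.283
grip_force: 61.4
```

Emit:
send_rows(plan=[[0, 0, 0, -0.06, 0, 0, 0], [0, 0, 0, -0.12, 0, 0, 0], [0, 0, 0, -0.19, 0, 0, 0], [0, 0, 0, -0.26, 0, 0, 0], [0, 0, 0, -0.33, 0, 0, 0], [0, 0, 0, -0.41, 0, 0, 0], [0, 0, 0, -0.49, 0, 0, 0], [0, 0, 0, -0.52, 0, 0, 0]])

```text
clock: 18.05
ee_pos: [0.6356, -0.1448, 0.0108]
tcp_rot: [179.9, 0.2, 91.3]
contact_force: [0.5, 1.1, -0.4]
gripper_width: 0.285
grip_force: 61.4
```

```bash
python3 - <<'E'
from h import *
o=manip.observe(); print(o['ee_pos'],o['tcp_rot'],o['gripper_width'],o['moment'],o['contact_force'])
t=np.load('top7.npy',allow_pickle=True).item(); d=cam('top'); np.save('top8.npy',d,allow_pickle=True)
print('exp toe px',proj(d,[.629,o['ee_pos'][1]+.172,.0]))
x0,x1,y0,y1=200,300,210,250
# saturation: bench tan vs steel grey
f=cv2.cvtColor(d['frame'],cv2.COLOR_RGB2HSV)[y0:y1,x0:x1,1]; g=d['frame'][y0:y1,x0:x1].mean(axis=2)
for r in range(6,36): print(y0+r,''.join('#' if f[r,c]<45 and g[r,c]>60 else ('o' if g[r,c]<60 else '.') for c in range(100)))
E
```

```text
[ 0.63564791 -0.14480839  0.01083398] [1.79942517e+02 1.63330452e-01 9.12696198e+01] 0.28482641607552456 [ 0.2225786 -0.0101314  0.0205018] [ 0.50932348  1.13323485 -0.42305022]
exp toe px [267.86527527 233.65273145]
216 #######oooo.........................................................................................
217 #####oooooo.........................................................................................
218 ####ooooooo.........................................................................................
219 ##ooooooooo.........................................................................................
220 ##ooooooooo.........................................................................................
221 #ooooooooooo...................................................####.................................
222 ##ooooooooo.................................................#########...............................
223 ##ooooooooo................................................############.............................
224 ##oooooooo...................o.........
[... 1566 characters left out ...]
...................................o..................................
240 ######oooo..........................................................................................
241 ######ooooo.........................................................................................
242 ######ooooo.........................................................................................
243 ######ooooo.........................................................................................
244 ######ooooo.........................................................................................
245 ######ooooo.........................................................................................
```

The mask shows the spanner clear of the mouth: ring around (267,230), jaw tip at x≈221, with the rest edge at about 208. I'll lift the pick out and set it down 90 mm to the near side.

Emit:
send_rows(plan=[[0, 0, 0, 0.03, 0, 0, 0], [0, 0, 0, 0.035, 0, 0, 0], [0, 0, 0, 0.035, 0, -0.06, 0], [0, 0, 0, 0.035, 0, -0.15, 0], [0, 0, 0, 0.035, 0, -0.25, 0], [0, 0, 0, 0.035, 0, -0.25, 0]])

```text
clock: 18.7
ee_pos: [0.6387, -0.1339, 0.0659]
tcp_rot: [179.5, 0.2, 91.5]
contact_force: [0.6, -0.8, -1.4]
gripper_width: 0.285
grip_force: 61.4
```

Emit:
send_rows(plan=[[0, 0, 0, 0, -0.12, 0, 0], [0, 0, 0, 0, -0.28, 0, 0], [0, 0, 0, 0, -0.4, 0, 0], [0, 0, 0, 0, -0.45, 0.05, 0], [0, 0, 0, 0, -0.45, 0.15, 0], [0, 0, 0, 0, -0.45, 0.22, 0], [0, 0, 0, 0, -0.45, 0.25, 0], [0, 0, 0, 0, -0.45, 0.25, 0]])

```text
clock: 19.5
ee_pos: [0.5453, -0.136, 0.01]
tcp_rot: [-180.0, 0.0, 91.5]
contact_force: [0.0, 0.2, -1.3]
gripper_width: 0.286
grip_force: 61.4
```

```bash
cat >> h.py <<'E'
def mask(d,x0,x1,y0,y1):
    f=cv2.cvtColor(d['frame'],cv2.COLOR_RGB2HSV)[y0:y1,x0:x1,1]; g=d['frame'][y0:y1,x0:x1].mean(axis=2)
    for r in range(y1-y0): print(y0+r,''.join('#' if f[r,c]<45 and g[r,c]>60 else ('o' if g[r,c]<60 else '.') for c in range(x1-x0)))
E
python3 - <<'E'
from h import *
o=manip.observe(); print(o['ee_pos'],o['tcp_rot'],o['gripper_width'],o['moment'],o['contact_force'])
d=cam('top'); np.save('top9.npy',d,allow_pickle=True)
mask(d,210,300,216,290)
E
```

```text
[ 0.54528727 -0.13598256  0.01004773] [-1.79997630e+02  1.86678826e-02  9.14875803e+01] 0.2864462845128933 [-0.04782998 -0.0074764  -0.0106132 ] [ 0.00144456  0.21944481 -1.26752746]
216 o.........................................................................................
217 o.........................................................................................
218 o.........................................................................................
219 oo........................................................................................
220 oo........................................................................................
221 oo..................................................#####.................................
222 oo................................................##########..............................
223 o................................................############.............................
224 ...................ooo..........................##############............................
225 ...................ooo.........................######oooo#
[... 5412 characters left out ...]
...................................
283 ..........................................................................................
284 ..........................................................................................
285 ..........................................................................................
286 ..........................................................................................
287 ..........................................................................................
288 ..........................................................................................
289 ..........................................................................................
```

Emit:
send_rows(plan=[[0, 0, 0, 0, 0, 0.008, 0], [0, 0, 0, 0, 0, 0.01, 0.2], [0, 0, 0, 0, 0, 0.01, 0.5], [0, 0, 0, 0, 0, 0.01, 0.6], [0, 0, 0, 0, 0, 0.01, 0.6], [0, 0, 0, 0, 0, -0.15, 0.6], [0, 0, 0, 0, 0, -0.4, 0.6], [0, 0, 0, 0, 0, -0.5, 0.6]])

```text
clock: 20.35
ee_pos: [0.548, -0.1362, 0.1152]
tcp_rot: [179.6, 0.2, 91.5]
contact_force: [0.9, 0.4, 0.1]
gripper_width: 0.603
grip_force: 0.0
```

```bash
python3 - <<'E'
from h import *
d=np.load('top9.npy',allow_pickle=True).item()
r=onz(d,265.5,229.8,.012); j=onz(d,222,232.4,.012); s=onz(d,245,231.2,.012)
print(r,j,s,np.linalg.norm(r-j)); v=j-r; yaw=np.degrees(np.arctan2(v[1],v[0])); u=v/np.linalg.norm(v)
print('yaw',yaw,'mid',r+u*.036)
o=manip.observe(); print(o['ee_pos'],o['tcp_rot'],o['joint_pos'])
print(rel([*(r+u*.036)[:2],.11],[180,0,yaw]))
f=cv2.cvtColor(cam('side')['frame'],cv2.COLOR_RGB2HSV)
E
```

```text
[0.63575804 0.03184197 0.012     ] [0.62794152 0.12390515 0.012     ] [0.6316963  0.07526476 0.012     ] 0.09239441084572836
yaw 94.85299418314308 mid [0.63271246 0.06771291 0.012     ]
[ 0.54796561 -0.13620633  0.11516622] [179.61047823   0.18113558  91.48547142] [ 56.39382145  18.95396149 -52.95364146 101.2824583   16.44830061
  67.46565348   0.1278486 ]
[0.004, 0.002, -0.037, 1.008, 0.45, 0.026]
```

Emit:
send_rows(plan=[[0, 0, -0.037, 0.24, 0.1, 0, 0.5], [0, 0, -0.037, 0.46, 0.2, 0, 0.5], [0, 0, -0.037, 0.7, 0.3, 0, 0.5], [0, 0, -0.037, 0.9, 0.4, 0, 0.5], [0, 0, -0.037, 0.98, 0.446, 0.1, 0.5], [0, 0, -0.037, 0.98, 0.446, 0.2, 0.5], [0, 0, -0.037, 0.98, 0.446, 0.2, 0.5]])

```text
clock: 21.1
ee_pos: [0.6276, 0.0623, 0.0677]
tcp_rot: [-179.8, 0.1, 94.9]
contact_force: [-0.2, -1.0, -0.2]
gripper_width: 0.502
grip_force: 0.0
```

```bash
python3 - <<'E'
from h import *
o=manip.observe(); print(o['ee_pos'],o['tcp_rot'])
print(rel([.6332,.062,.003],[180,0,94.8]))
E
```

```text
[0.62761075 0.06234842 0.06768363] [-1.79760833e+02  6.84687321e-02  9.48971632e+01]
[-0.003, 0.001, 0.001, -0.004, 0.029, 0.323]
```

Emit:
send_rows(plan=[[0, 0, 0, -0.004, 0.028, 0.1, 0.5], [0, 0, 0, -0.004, 0.028, 0.2, 0.5], [0, 0, 0, -0.004, 0.028, 0.29, 0.5], [0, 0, 0, -0.004, 0.028, 0.325, 0.5], [0, 0, 0, -0.004, 0.028, 0.325, 0.5], [0, 0, 0, -0.004, 0.028, 0.325, 0], [0, 0, 0, -0.004, 0.028, 0.325, 0], [0, 0, 0, -0.004, 0.028, 0.325, 0]], force=60)

```text
clock: 21.9
ee_pos: [0.6362, 0.0615, 0.0068]
tcp_rot: [179.8, 0.1, 94.8]
contact_force: [0.0, -0.5, 0.1]
gripper_width: 0.007
grip_force: 0.0
```

Emit:
send_rows(plan=[[0, 0, 0, 0, 0, 0, 0], [0, 0, 0, 0, 0, 0, 0], [0, 0, 0, 0, 0, 0, 0]])

```text
clock: 22.2
ee_pos: [0.6356, 0.0614, 0.0059]
tcp_rot: [179.9, 0.1, 94.8]
contact_force: [-0.6, 0.3, 0.9]
gripper_width: 0.0
grip_force: 0.0
```

The fingers shut on nothing, as they did on the shank at first: the real fingertips sit roughly 15 mm short of the reported point. I'll open and lower gently while watching the force.

Emit:
send_rows(plan=[[0, 0, 0, 0, -0.012, 0, 0.35], [0, 0, 0, 0, -0.012, 0, 0.35], [0, 0, 0, 0, -0.012, 0, 0.35], [0, 0, 0, 0, -0.012, 0.01, 0.35], [0, 0, 0, 0, -0.012, 0.02, 0.35], [0, 0, 0, 0, -0.012, 0.02, 0.35]])

```text
clock: 22.8
ee_pos: [0.6329, 0.0611, 0.0013]
tcp_rot: [180.0, 0.1, 94.8]
contact_force: [-0.0, 0.1, 0.1]
gripper_width: 0.345
grip_force: 0.0
```

Emit:
send_rows(plan=[[0, 0, 0, 0, 0, 0.01, 0.35], [0, 0, 0, 0, 0, 0.02, 0.35], [0, 0, 0, 0, 0, 0.02, 0.35]])

```text
clock: 23.1
ee_pos: [0.6329, 0.0611, -0.0026]
tcp_rot: [180.0, 0.1, 94.8]
contact_force: [0.1, 0.0, 0.2]
gripper_width: 0.351
grip_force: 0.0
```

```bash
python3 - <<'E'
from h import *
o=manip.observe(); print(o['ee_pos'],o['tcp_rot'],o['contact_force'],o['gripper_width'])
d=cam('side')
print('tcp px',proj(d,o['ee_pos']),'spanner ring px',proj(d,[.6358,.0318,.006]),'mid',proj(d,[.6327,.0677,.012]))
# dark (finger) mask around the tip
u,v=proj(d,o['ee_pos']).astype(int); mask(d,u-28,u+28,v-20,v+12)
E
```

```text
[ 0.63289954  0.06109523 -0.00263004] [1.79960878e+02 8.42318560e-02 9.47836542e+01] [0.14226059 0.0212258  0.15524119] 0.35134825715150203
tcp px [286.38235206 265.33438032] spanner ring px [294.38401857 256.7127196 ] mid [284.18227605 262.67661168]
245 o................oooooooooooooooooooo##oooooo.ooo.......
246 o................oooooooooooooooooooo#oooooooooo........
247 .................###ooooooooooooooooooooooooooo.........
248 ..................##ooooooo.ooooo.ooooooooooooo.........
249 ..................##oooooo..oooooooooooooooooo..........
250 ..................##oooooo..oooooooooooooooooo..........
251 ..................##ooooooo..oooooooooooooooo...........
252 ..................##oooooo...oooooooooooooooo...........
253 ..................##oooooo...oooooooooooooo.............
254 ..................##oooooo...ooooooooooooo#.............
255 ...................#ooooo....#oooooooooo###.............
256 ...................#oooo...oo##oooooooo.###.............
257 ....................ooo....o.###oooooo..###.............
258 ............................####oooooo..###.........
[... 402 characters left out ...]
###o#........................
266 ###...............###########o..........................
267 ####.............#######.####o..........................
268 ####...........############.............................
269 ######.....##..###.#######..............................
270 #######...###############...............................
271 ########.######.#######.................................
272 #####################...................................
273 #####################...................................
274 ####################....................................
275 ############o######.....................................
276 #########oo#.######.....................................
```

Emit:
send_rows(plan=[[0, 0, 0, 0, 0, 0.01, 0.35], [0, 0, 0, 0, 0, 0.02, 0.35], [0, 0, 0, 0, 0, 0.02, 0.35]])

```text
clock: 23.45
ee_pos: [0.6329, 0.061, -0.0066]
tcp_rot: [180.0, 0.1, 94.8]
contact_force: [-0.0, 0.3, 0.3]
gripper_width: 0.347
grip_force: 0.0
```

Emit:
send_rows(plan=[[0, 0, 0, 0, 0, 0, 0.3], [0, 0, 0, 0, 0, 0, 0.2], [0, 0, 0, 0, 0, 0, 0.1], [0, 0, 0, 0, 0, 0, 0.1]])

```text
clock: 23.85
ee_pos: [0.6332, 0.0612, -0.0062]
tcp_rot: [179.9, 0.1, 94.8]
contact_force: [-0.4, 0.3, 0.5]
gripper_width: 0.1
grip_force: 0.0
```

```bash
python3 - <<'E'
from h import *
o=manip.observe(); print(o['ee_pos'],o['contact_force'],o['gripper_width'],o['grip_force'])
d=cam('side')
for z in (0,.005,.01,.015): print(z,proj(d,[.652,.062,z]),proj(d,[.616,.058,z]))
E
```

```text
[ 0.63321219  0.06115487 -0.00616402] [-0.4228756   0.32154114  0.5028061 ] 0.09989965185523388 0.0
0 [281.24183504 260.72199807] [291.62282037 267.66435368]
0.005 [281.15555801 259.35956436] [291.56273624 266.30199586]
0.01 [281.06883125 257.99002887] [291.50233472 264.93244148]
0.015 [280.98165125 256.61333593] [291.44161329 263.55563337]
```

Emit:
send_rows(plan=[[0, 0, 0, 0, 0, 0, 0.35], [0, 0, 0, 0, 0, 0, 0.35], [0, 0, 0, 0, 0, 0.012, 0.35], [0, 0, 0, 0, 0, 0.025, 0.35], [0, 0, 0, 0, 0, 0.025, 0.35]])

```text
clock: 24.4
ee_pos: [0.6328, 0.0611, -0.0118]
tcp_rot: [180.0, 0.1, 94.8]
contact_force: [-0.1, -0.2, -0.4]
gripper_width: 0.347
grip_force: 0.0
```

Emit:
send_rows(plan=[[0, 0, 0, 0, 0, 0, 0.35], [0, 0, 0, 0, 0, 0.01, 0.35], [0, 0, 0, 0, 0, 0.02, 0.35], [0, 0, 0, 0, 0, 0.02, 0.35]])

```text
clock: 24.8
ee_pos: [0.6329, 0.0611, -0.0156]
tcp_rot: [180.0, 0.1, 94.8]
contact_force: [-0.1, 0.1, -0.1]
gripper_width: 0.349
grip_force: 0.0
```

Emit:
send_rows(plan=[[0, 0, 0, 0, 0, 0, 0.25], [0, 0, 0, 0, 0, 0, 0.15], [0, 0, 0, 0, 0, 0, 0.05], [0, 0, 0, 0, 0, 0, 0.05], [0, 0, 0, 0, 0, 0, 0.05]], force=30)

```text
clock: 25.3
ee_pos: [0.6333, 0.0612, -0.0151]
tcp_rot: [179.9, 0.1, 94.8]
contact_force: [0.0, -0.8, 1.6]
gripper_width: 0.17
grip_force: 30.8
```

Emit:
send_rows(plan=[[0, 0, 0, 0, 0, 0, 0], [0, 0, 0, 0, 0, 0, 0], [0, 0, 0, 0, 0, -0.05, 0], [0, 0, 0, 0, 0, -0.15, 0], [0, 0, 0, 0, 0, -0.3, 0], [0, 0, 0, 0, 0, -0.45, 0], [0, 0, 0, 0, 0, -0.6, 0], [0, 0, 0, 0, 0, -0.6, 0]], force=70)

```text
clock: 26.1
ee_pos: [0.6357, 0.0623, 0.1098]
tcp_rot: [179.5, 0.1, 94.8]
contact_force: [0.1, 0.7, -0.5]
gripper_width: 0.158
grip_force: 69.1
```

```bash
python3 - <<'E'
from h import *
o=manip.observe(); print(o['ee_pos'],o['tcp_rot'],o['gripper_width'],o['contact_force'],o['joint_pos'])
d=cam('top'); t=np.load('top0.npy',allow_pickle=True).item()
# tray outline (bright) at rim
f=cv2.cvtColor(t['frame'],cv2.COLOR_RGB2HSV); m=cv2.inRange(f,(0,0,150),(180,60,255)); m[:, :380]=0; m[:270]=0; m[375:]=0; m[:,515:]=0
n,l,st,c=cv2.connectedComponentsWithStats(m); k=1+st[1:,4].argmax(); pts=np.argwhere(l==k)[:,::-1].astype(np.float32)
b=cv2.boxPoints(cv2.minAreaRect(pts)); P=np.array([onz(t,*q,.036) for q in b]); print(b.round(1).tolist(),P.round(4),'centre',P.mean(0))
e=P[1]-P[0],P[2]-P[1]; print([ (np.linalg.norm(q),np.degrees(np.arctan2(q[1],q[0]))) for q in e])
c=P.mean(0); print(rel([c[0],c[1],.105],[180,0,97]))
mask(d,205,290,225,240)
E
```

```text
[0.63569949 0.06231017 0.10978965] [1.79494804e+02 9.23220045e-02 9.47905099e+01] 0.15841328371527383 [ 0.12332401  0.70522197 -0.45121036] [ 31.72555655  29.64030177 -52.68190032  90.99051569  24.75738763
  71.21020025 -20.47572166]
[[404.70001220703125, 299.6000061035156], [491.5, 289.29998779296875], [498.5, 348.0], [411.70001220703125, 358.29998779296875]] [[ 0.4941 -0.2622  0.036 ]
 [ 0.5194 -0.4438  0.036 ]
 [ 0.3988 -0.4572  0.036 ]
 [ 0.3743 -0.2773  0.036 ]] centre [ 0.44662478 -0.36012529  0.036     ]
[(np.float64(0.18337060662470206), np.float64(-82.0570711439009)), (np.float64(0.12139604579833409), np.float64(-173.67379365104017))]
[0.003, 0.001, -0.025, -2.024, -1.111, 0.009]
225 .........o...........................................oooooooooooooooo................
226 .....................................................oooooooooooooooo................
227 .....................................................oooooooooooooooo................
228 ......................................................ooooooooooooooo................
229 ......................................
[... 247 characters left out ...]
.........................................ooooooooooooooo..............
233 ........................................................oooooooooooooooo.............
234 .........................................................oooooooooooooooo............
235 #........................................................oooooooooooooooo............
236 #.........................................................ooooooooooooooo............
237 #.........................................................oooooooooooooooo...........
238 #o........................................................oooooooooooooooo...........
239 #oo........................................................oooooooooooooooo..........
```

Emit:
send_rows(plan=[[0, 0, 0, -0.1, -0.06, 0, 0], [0, 0, 0, -0.27, -0.15, 0, 0], [0, 0, 0, -0.47, -0.26, 0, 0], [0, 0, 0, -0.67, -0.37, 0, 0], [0, 0, 0, -0.87, -0.48, 0, 0]])

```text
clock: 26.65
ee_pos: [0.5496, -0.1216, 0.1033]
tcp_rot: [-179.9, 0.0, 94.8]
contact_force: [1.0, -0.2, -1.0]
gripper_width: 0.157
grip_force: 69.1
```

Emit:
send_rows(plan=[[0, 0, 0, -0.2, -0.11, 0, 0], [0, 0, 0, -0.4, -0.22, 0, 0], [0, 0, 0, -0.6, -0.33, 0, 0], [0, 0, -0.02, -0.8, -0.44, 0, 0], [0, 0, -0.025, -0.95, -0.52, 0, 0], [0, 0, -0.025, -0.98, -0.54, 0, 0]])

```text
clock: 27.25
ee_pos: [0.4562, -0.3297, 0.1032]
tcp_rot: [-179.9, 0.1, 96.6]
contact_force: [-0.8, -0.6, -1.0]
gripper_width: 0.159
grip_force: 69.1
```

```bash
python3 - <<'E'
from h import *
o=manip.observe(); print(o['ee_pos'],o['tcp_rot'],o['gripper_width'],o['joint_pos'])
print(rel([.4475,-.366,.03],[180,0,97]))
E
```

```text
[ 0.45618377 -0.32968901  0.10317216] [-1.79857653e+02  7.08275634e-02  9.65669064e+01] 0.15882025082192217 [ 75.90216491  19.13820689 -50.1869953  101.8533479   16.08439453
  66.54732044  27.32450989]
[-0.002, 0.001, -0.005, -0.175, -0.063, 0.366]
```

Emit:
send_rows(plan=[[0, 0, 0, -0.1, -0.04, 0, 0], [0, 0, 0, -0.17, -0.06, 0.05, 0], [0, 0, 0, -0.17, -0.06, 0.18, 0], [0, 0, 0, -0.17, -0.06, 0.3, 0], [0, 0, 0, -0.17, -0.06, 0.4, 0], [0, 0, 0, -0.17, -0.06, 0.48, 0], [0, 0, 0, -0.17, -0.06, 0.53, 0], [0, 0, 0, -0.17, -0.06, 0.55, 0]])

```text
clock: 28.05
ee_pos: [0.4526, -0.3589, -0.0064]
tcp_rot: [180.0, -0.0, 97.1]
contact_force: [0.8, -0.5, -1.3]
gripper_width: 0.158
grip_force: 69.1
```

```bash
python3 - <<'E'
from h import *
o=manip.observe(); print(o['ee_pos'],o['tcp_rot'],o['gripper_width'],o['contact_force'],o['grip_force'])
E
```

```text
[ 0.45258029 -0.3589028  -0.00635299] [ 1.79988915e+02 -1.73481101e-02  9.70666866e+01] 0.1584538356783327 [ 0.80063461 -0.47028347 -1.25255364] 69.12786904071254
```

Emit:
send_rows(plan=[[0, 0, 0, 0, 0, 0.012, 0], [0, 0, 0, 0, 0, 0.02, 0], [0, 0, 0, 0, 0, 0.02, 0.2], [0, 0, 0, 0, 0, 0.02, 0.4], [0, 0, 0, 0, 0, 0.02, 0.4], [0, 0, 0, 0, 0, -0.2, 0.4], [0, 0, 0, 0, 0, -0.45, 0.4], [0, 0, 0, 0, 0, -0.7, 0.4]])

```text
clock: 28.85
ee_pos: [0.4526, -0.3592, 0.1368]
tcp_rot: [179.9, 0.1, 97.1]
contact_force: [-0.7, -0.7, -1.3]
gripper_width: 0.4
grip_force: 0.0
```

Emit:
send_rows(plan=[[0, 0, 0, -0.1, -0.2, -0.25, 0.4], [0, 0, 0, -0.3, -0.2, -0.3, 0.4], [0, 0, 0, -0.5, -0.2, -0.3, 0.4], [0, 0, 0, -0.7, -0.2, -0.3, 0.4], [0, 0, 0, -1, -0.2, -0.3, 0.4], [0, 0, 0, -1, -0.2, -0.3, 0.4], [0, 0, 0, -1, -0.2, -0.3, 0.4], [0, 0, 0, -1, -0.2, -0.3, 0.4]])

```text
clock: 29.65
ee_pos: [0.4383, -0.5612, 0.1955]
tcp_rot: [179.9, 0.0, 97.1]
contact_force: [0.4, 0.6, -0.4]
gripper_width: 0.399
grip_force: 0.0
```

```bash
python3 - <<'E'
from h import *
o=manip.observe(); print(o['ee_pos'],o['contact_force'],o['gripper_width'])
d=cam('top'); t=np.load('top0.npy',allow_pickle=True).item()
df=np.abs(d['frame'][:,:,:].astype(int)-t['frame']).sum(2)
g=d['frame'].mean(2); 
for v in range(288,362,2): print(v,''.join('o' if g[v,u]<110 else ('+' if g[v,u]<165 else '.') for u in range(400,504)))
s=cam('side')
# pick handle, lever grip checks
for q,nm in((s,'side'),(d,'top')):
    f=cv2.cvtColor(q['frame'],cv2.COLOR_RGB2HSV); m=cv2.inRange(f,(5,140,60),(12,255,200)); n,l,st,c=cv2.connectedComponentsWithStats(m)
    for i in range(1,n):
        if 60<st[i,4]<1200: print(nm,st[i],c[i])
print('exp handle',proj(s,[.545,-.128,.035]),proj(d,[.545,-.128,.042]), 'lever',proj(s,[.632,.135,.137]))
u,v=proj(s,[.632,.135,.137]).astype(int); mask(s,u-12,u+12,v-12,v+12)
E
```

```text
[ 0.43834966 -0.56120341  0.19550699] [ 0.42687449  0.63632103 -0.44525218] 0.39859122026901694
288 +++++++++++++++++++++++++++++++++++++++o++++++++++++++ooooooo+++++++++++++++++++++++++++++++++++++++++++
290 +++++++++++++++++++++++++++++++++++++++++++++++++++++++ooooo++++++++++++o++++++++oooooo+++++++++++++++++
292 ++++++++++++++++++++++++++++++++++++++++++++++++++++++++++ooooooooooo+++++++++..........+..ooooo++++++++
294 +++++++++++++++++++++++++++++++++++++++++++++++oooo+++++++++..............+++ooo++++oooo+..+ooooooo+++++
296 +++++++++++++++++++++++++++++++++++++++++++..............+++ooo+++++++++++++++++++....++++..ooooooooo+++
298 +++++++++++oooo++++++++++..............+++oo++++++++++++++++++..+++...................++++..ooooooooo+++
300 +++++++++.............+++oo++++++++++++++++++++.......................................+++o..+oooooooo+++
302 ++++++.+o++++++++++++++++++++++.......................................................++++..+oooooooo+++
304 +++++o..+++++++++......................................................................++++..oooooooo+++
306 ++++++..+++++++++..
[... 3289 characters left out ...]
135]
227 .............#ooooo####o
228 ...............ooooo##oo
229 ................oooo#ooo
230 ..................oooooo
231 ..........oooo.....oo...
232 ........ooooooo.........
233 ........ooooooo.........
234 .......oooooooo.........
235 .......oooooooo.........
236 .......oooooooo.........
237 .......ooooooo..........
238 .......ooooooo..........
239 ......oooooooo..........
240 ......oooooooo..........
241 ......ooooooo...........
242 ......ooooooo...........
243 ......ooooooo...........
244 .....ooooooo............
245 ......oooooo............
246 ......oooooo............
247 ......##ooo.............
248 ......###o#.............
249 .....######.............
250 .....#####..............
```

The spanner lies flat inside the tray, the pick stands where I left it, and the lever is upright. I'm handing in the job.

```bash
python3 -c "
from station import manip
print(manip.finish_job())"
```

```text
the job is handed in; nothing more can be done
None
```

I handed the job in at about 30 s: the last camera check showed the lever open, the spanner flat in the tray and the pick standing toe down on the bench, but the hand-in returned no verdict.

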